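Unlatch the battery locker and pull out its tray

ROBOT

A 6-joint arm with a two-finger parallel gripper is mounted at the origin on a cart in front of the work surface, level with it; the furniture and walls round the work are solid. World frame = base frame: x ahead of the robot, y to its left, z up, the work surface at z = 0. Lengths are in m, angles in degrees, forces in N, time in s.
With the tool pointing down it reaches from about 0.4 to 0.825 m from the base axis. Payload 7 kg.
Tool frame: the origin (TCP) lies midway between the tips of the shut fingers; the grasp point (between the pads) lies 19 mm behind it (grasp_offset is the z of the grasp point in the tool frame, in m); z points along the fingers, y is the line along which they close (so a half turn about z gives the same grasp; the last joint's range is limited). The gripper opens to 85 mm and grips with 20 to 120 N. Pads are 22 mm wide; open, the fingers measure 114 mm over their backs; the gripper's body (76 mm by 85 mm) begins 54 mm behind the grasp point. The pads swing forward as they close: fully open they stand 13 mm farther back than shut.
Start: joints at [83.887, 20.546, 0.682, 0, -70.136, -16.507], TCP at [0.26, 0.623, 0.231] pointing down, gripper open.
Joint ranges: [-176.03, 176.03], [-82.01, 121.73], [-58.28, 71.71], [-173.87, 95.51], [-174.79, -0.11], [-173.66, 173.66]. Speed limits (degrees/s): [136.94, 136.94, 172.46, 180, 180, 180].

INTERFACE

Orientations are given as a 3x3 rotation matrix whose columns are the frame's x, y, z axes.
In Python, from rig import * gives the robot as it stands. Calls block until the motion is done:
- move_to(position, orientation): joint-space move of the TCP to a pose.
- movel(position, attitude=None, max_speed=0.15, f_stop=None): straight line of the TCP; attitude=None keeps the orientation; max_speed is the mean speed in m/s. With f_stop (N) it stops when the force on the tool has changed by that much, and returns True; else False.
- movej(angles): joint-space move.
- release() and gripper_close(): open the fingers fully, or close them until they stop; the grip force is fixed at half the most.
- pause(seconds).
- inverse_kinematics(position, orientation): joint angles nearest the present ones, or None.
- observe(): the state.
- read_camera(name): name is "scene" or "top"; returns a dict with "img" (420x560x3 uint8, red, green, blue), "camera_matrix" (3x3 intrinsics, pixels), "R" (3x3) and "t" (3): a world point X has camera coordinates R X + t. Camera axes: x right, y down, z forward; pixel columns grow to the right and rows downward; lengths in m; the calibration is good to about 2 mm. A picture is of the moment at which its call begins. There is no depth.
A pose or a line that the arm cannot do raises IKError and nothing moves.
- close_job(): hands the job in; it is judged then, once.
The state is a dict: "t": time; "joint_pos": joint angles; "qvel": joint speeds; "tau": joint torques, N m; "ee_pos": TCP position; "tool_rot": TCP orientation; "wrist_force": force on the tool from outside, world axes, zero at the start; "moment": the same for the moment, N m; "grip_width": finger opening in m; "finger_force": force on a finger pad.
Only numpy, scipy, OpenCV 4.12 (cv2) and the standard library are available. Lean on these libraries where they do the work, as an engineer would, in place of code of your own. Each camera call takes 0.05 s, during which the arm holds its last target. There are 200 camera calls.

TASK

The plywood battery locker is latched by a sprung steel hook in the gap behind the top of its drop front. Press the hook down through the gap, draw the front towards you until the hook is free and let it fold down fully open; then pull the tray all the way out by its raised tab, so that the battery can be reached. Leave the battery in the tray and the other things where they are.

Things in the scene. Friction and masses are not known exactly. Their poses are not given: they have to be found in the camera images.
- locker: Fixed plywood locker, 242 deep x 252 wide x 150 mm high. Origin: on the bench, mid-width, in the plane of its opening (back face of the shut front). +x goes into the locker, +y is left seen from the front, z up; mm below are in this frame. Walls 12 thick. The roof (top z 150) begins at x = 52: between it and the shut front is a gap, open above, 52 long in x, 228 wide.
- keeper (a point): Middle of the lower edge of the steel keeper strip under the roof's front edge (x = 55, y = 0, z = 128 mm; strip x 52 to 58, full width). The hook's tooth sits behind it, so the front cannot open until the hook is pressed.
- front (a joint): Drop front: plywood panel 252 wide, 134 high, 12 mm thick, hinged along its bottom edge (line x = 0, z = 12; shut top z = 146). Rad: 0 shut, 1.565 fully open, flat on the bench, pointing out (-x). Hooked, it moves only about 0.03. Once freed and past about 0.15 it goes on falling open slowly by its own weight (damped, 2 to 5 s); nearer shut it may stay put.
- hook (a joint): Sprung steel hook on the inside of the front at y = +50 mm, pointing +x; it turns on a pin along y at x = 4, z = 136. Rad: 0 at rest (up), 0.42 at its stop, pressed down. Its tooth clears the keeper from 0.16. 3 N at the bar starts it, 8 N holds it 8 mm down; it springs up when let go. It moves with the front; when that lies open it stands up from it, 107 to 130 mm out, up to 80 high.
- hook_bar (a point): Middle of the top of the hook's round cross bar (12 thick, 38 long in y), at rest x = 32, y = 50, z = 130 mm. Press here 8 to 9 mm down (5 frees, 12 is the stop) and, holding it down, draw 20 to 25 mm towards -x; the front comes along. The hook's upstand, face at x = 14, 12 mm higher than the bar, 38 wide, is what the finger pulls on; as the front tips, the bar rises.
- tray (a joint): Sheet metal tray, 170 long x 200 mm wide, sliding out of the locker along -x. Travel in m: 0 home, 0.085 fully out (stop). About 2 N moves it; it stays where it is left. The shut front blocks it.
- tray_tab (a point): Middle of the top edge of the tray's raised pull tab, an upright plate 6 mm thick in x, 70 wide in y, at y = -50, part of the tray's front wall. Tray home: x = 7, z = 125 mm. Behind it is free space of 42 mm to the keeper, down to z = 80. Hook a finger behind it, or pinch it, from above, 20 to 25 mm deep.
- battery_mid (a point): Centre (half-way up) of the black tool battery in the tray, 107 x 76 x 60 mm, loose, about 0.6 kg. It lies on the tray's floor, 17 mm above the bench; its top is at z = 77.
- masking_roll_mid (a point): Centre of a roll of masking tape, 104 mm across, 25 high, lying on the locker's roof; leave it there.
- oil_bottle_mid (a point): Centre (half-way up) of a red plastic bottle, 57 mm across, 170 high, standing to the right of the locker; leave it.
- rule_mid (a point): Centre (half-way up) of a yellow tape measure, 37 x 70 x 64 mm high, standing to the left of the locker; leave it.
There are look-alikes about, which are no part of the job. What is shaped like the part that bears battery_mid but yellow is not meant.

How it is judged (in metres and radians):
On the way, in this order (a step that is already met when the one before it is completed fails the run):
1. the hook is pressed down clear of its keeper while the front is still shut (value of joint hook above 0.13 rad and value of joint front below 0.1 rad), for 0.05 s.
2. the front is folded down fully open, the tray still home (value of joint front above 1.5 rad and value of joint tray below 0.02 m), for 0.2 s.
At the end, for the whole second after the job is handed in: The front lies open (at least 1.5 of 1.565 rad), the tray is out by at least 75 of its 85 mm, and the battery lies at rest in the tray (value of joint front above 1.5 rad and value of joint tray above 0.075 m and x of battery_mid in the frame of tray_tab between 0.02 and 0.16 m and z of battery_mid in the frame of tray_tab between -0.095 and -0.05 m and linear speed of battery below 0.02 m/s and velocity of joint tray below 0.01 m/s); the robot touches nothing.
It fails at once if a bystander (tape roll, red bottle, tape measure) moved more than 30 mm (distance of any of masking_roll_mid, oil_bottle_mid, rule_mid from where it was at the start of the episode above 0.03 m).
It also fails if it takes over 43 s, if anything falls off the work surface, if the arm or the gripper's body presses on something with over 40 N, if the wrist force passes 120 N, or if a joint passes its speed limit or range.

## Working session

There is one attempt and no reset: what is moved stays moved. The work goes in short steps, each a Python script; the robot and the scene stay as the last script left them, time stands still between calls to the robot, and variables do not carry over. Pictures are saved under pics/ and viewed, at most 10 in all, crops included, and the job is handed in when it is done.

```bash
mkdir -p pics
python3 - <<'E'
from rig import *
import cv2, numpy as np
for n in ("scene","top"):
    c=read_camera(n); cv2.imwrite(f"pics/{n}0.png",cv2.cvtColor(c["img"],cv2.COLOR_RGB2BGR))
    np.savez(f"{n}.npz",**c); print(n,c["camera_matrix"].tolist(),c["R"].round(4).tolist(),c["t"].tolist(), (-c["R"].T@c["t"]))
s=observe();print(s["t"],s["tool_rot"],s["ee_pos"],s["grip_width"])
E
```

```text
scene [[503.85886890674533, 0.0, 281.5739307996696], [0.0, 503.85886890674533, 222.42235573907564], [0.0, 0.0, 1.0]] [[0.4252, -0.9051, 0.0045], [-0.6127, -0.2915, -0.7346], [0.6662, 0.3096, -0.6785]] [-0.14773398899622261, 0.4975807503292087, 0.9811476234974287] [-0.28597958 -0.29244431  1.03186947]
top [[493.738039287533, 0.0, 269.6175083704781], [0.0, 493.738039287533, 205.70027794134685], [0.0, 0.0, 1.0]] [[-0.2843, -0.9587, -0.0057], [-0.8489, 0.2545, -0.4632], [0.4455, -0.1269, -0.8862]] [0.3231763088120569, 0.5179564429970014, 1.14636003244485] [0.02085055 0.32347778 1.25769253]
0.1 [[ 9.23027311e-01 -3.84734193e-01 -4.29755870e-04]
 [-3.84734405e-01 -9.23026243e-01 -1.41115481e-03]
 [ 1.46243562e-04  1.46787630e-03 -9.99998912e-01]] [0.25948923 0.62267116 0.23046424] 0.08559748394650439
```

View pics/scene0.png

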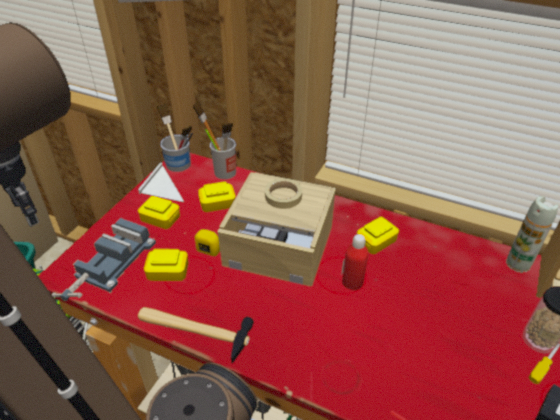

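View pics/top0.png

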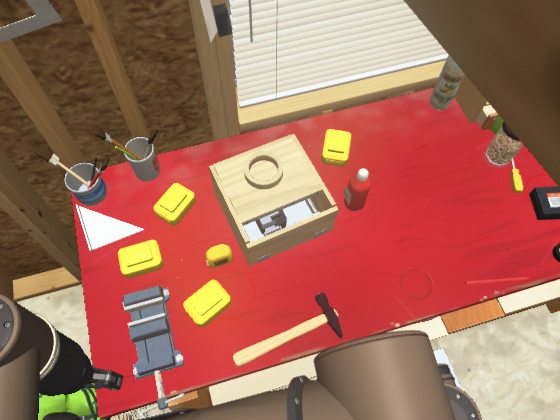

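The locker stands mid-bench: about (275,230) in scene and (275,195) in top. The front faces the robot, the tape roll is on the roof, the bottle is to the right and the tape measure to the left. Next I'll enlarge both for corner picking.

Run:
```python
import cv2
a=cv2.imread("pics/scene0.png")[165:295,205:345]; b=cv2.imread("pics/top0.png")[125:265,200:345]
cv2.imwrite("pics/sc.png",cv2.resize(a,None,fx=5,fy=4.6,interpolation=cv2.INTER_CUBIC)[:600] if 0 else cv2.resize(a,(560,520),interpolation=cv2.INTER_CUBIC))
cv2.imwrite("pics/tc.png",cv2.resize(b,(580,560),interpolation=cv2.INTER_CUBIC))
```

```text
(no output)
```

View pics/sc.png

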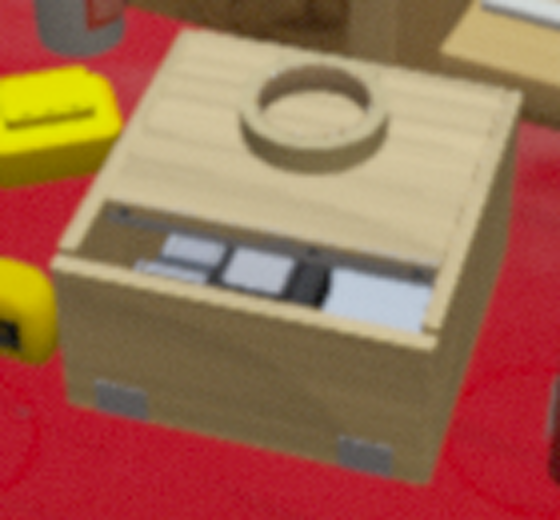

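View pics/tc.png

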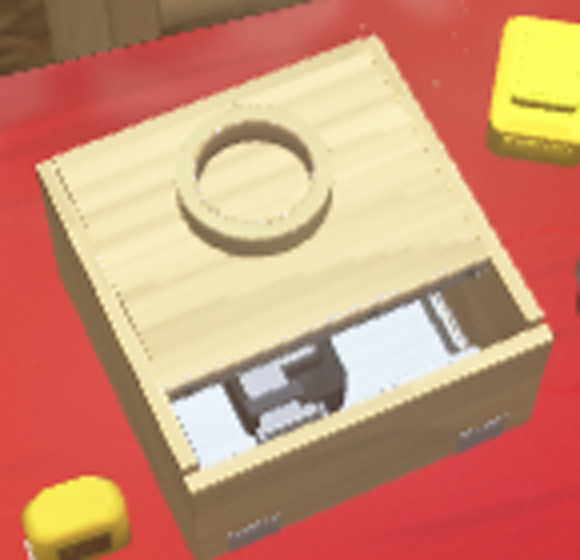

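Corners picked. Scene crop: front top-outer L (54,268) and R (433,348), front bottom R (432,480) and L (72,404), roof back L (183,30) and R (522,93). Top crop: front top L (193,488) and R (552,335), roof back L (38,168) and R (375,37). I'll fit the pose to these.

```bash
cat > fit.py <<'E'
import numpy as np, cv2
from scipy.optimize import least_squares
C={n:np.load(n+".npz") for n in("scene","top")}
def proj(n,X):
    c=C[n]; p=(c["R"]@np.atleast_2d(X).T+c["t"][:,None]); p=c["camera_matrix"]@p; return (p[:2]/p[2]).T
def W(q,P):
    P=np.atleast_2d(P)/1000.; c,s=np.cos(q[2]),np.sin(q[2])
    return P@np.array([[c,s,0],[-s,c,0],[0,0,1]])+[q[0],q[1],0]
if __name__=="__main__":
    def model(D): return [(-12,126,146),(-12,-126,146),(D,126,150),(D,-126,150),(-12,-126,12),(-12,126,12)]
    S=np.array([(54,268),(433,348),(183,30),(522,93),(432,480),(72,404)])/4+[205,165]
    T=np.array([(193,488),(552,335),(38,168),(375,37)])/4+[200,125]
    def res(q):
        M=W(q,model(q[3])); return np.r_[(proj("scene",M)-S).ravel(),(proj("top",M[:4])-T).ravel()]
    r=least_squares(res,[.6,.1,.3,242],x_scale=[.01,.01,.01,5],loss="soft_l1"); q=r.x
    print(q,np.degrees(q[2])); print(res(q).reshape(-1,2).round(1))
    np.save("q.npy",q)
    for n,p in dict(hook=(32,50,130),keeper=(55,0,128),tab=(7,-50,125),frontouter=(-146,0,12)).items():
        w=W(q,p)[0]; print(n,w,np.hypot(*w[:2]),proj("scene",w),proj("top",w))
    for n in C:
        im=cv2.cvtColor(C[n]["img"],cv2.COLOR_RGB2BGR); im=cv2.resize(im,None,fx=4,fy=4,interpolation=cv2.INTER_CUBIC)
        for P in [[(52,114,150),(52,-114,150)],[(0,114,146),(0,-114,146)],[(32,31,130),(32,69,130)],[(4,-15,125),(4,-85,125),(10,-85,125),(10,-15,125)],[(-12,126,146),(-12,-126,146),(-12,-126,12),(-12,126,12)]]:
            cv2.polylines(im,[(proj(n,W(q,P))*4+2).astype(int).reshape(-1,1,2)],False,(0,255,0),1)
        o=(205,165) if n=="scene" else (200,125)
        C_=im[o[1]*4:o[1]*4+560,o[0]*4:o[0]*4+400 if 0 else o[0]*4+580]; cv2.imwrite(f"pics/ov_{n}.png",C_)
    a=cv2.imread("pics/ov_scene.png")[180:480,40:480];b=cv2.imread("pics/ov_top.png")[250:550,140:580]
    cv2.imwrite("pics/ov.png",np.vstack([a,b]))
E
python3 fit.py; python3 -c "
import numpy as np;from rig import *
q=np.load('q.npy')"
```

```text
[5.17163612e-01 1.22917331e-01 1.52637900e-01 2.38501862e+02] 8.745507489738754
[[-0.9 -1.4]
 [ 0.7 -0.9]
 [-1.  -0.2]
 [-0.2 -0.2]
 [-1.5  1.7]
 [-1.3  0.2]
 [ 0.3 -0.2]
 [ 1.3 -1.4]
 [ 0.2  0. ]
 [ 1.3 -0.8]]
hook [0.54118927 0.17720147 0.13      ] 0.5694613112579291 [[251.76453472 229.68515921]] [[269.09830614 222.84907878]]
keeper [0.57152415 0.13127986 0.128     ] 0.5864079260970757 [[272.78406772 228.21625101]] [[282.8644908  208.37931291]]
tab [0.53168452 0.07456298 0.125     ] 0.5368873883034027 [[286.09435505 245.47601987]] [[308.63855678 216.5180254 ]]
frontouter [0.37286109 0.10071863 0.012     ] 0.38622485121086936 [[249.27682003 315.32978095]] [[315.78588366 290.53930841]]
```

View pics/ov.png

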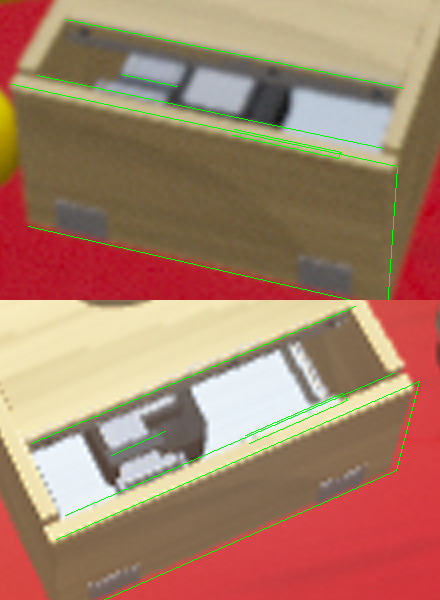

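The overlay agrees to about 1 px, and the roof edge line at x=52 sits well. I'll refine with half-pixel corrections and the nominal depth, then check the hook outline at higher zoom.

```bash
cat > fit2.py <<'E'
from fit import *
# picks in 4x-crop pixels; pixel centre = /4 - 0.375
S={(-12,126,146):(54,268),(-12,-126,146):(433,349),(242,126,150):(183,30),(242,-126,150):(522,93),(-12,126,12):(70,406),(-12,-126,12):(430,480)}
T={(-12,126,146):(193,488),(-12,-126,146):(552,335),(242,126,150):(38,168),(242,-126,150):(375,37)}
f=lambda d,o:(np.array(list(d)),np.array(list(d.values()))/4-.375+o)
SM,SP=f(S,[205,165]);TM,TP=f(T,[200,125])
for D in (242,230):
    SM[2:4,0]=TM[2:4,0]=D
    rs=lambda q:proj("scene",W(q,SM))-SP
    rt=lambda q:proj("top",W(q,TM))-TP
    for nm,g in dict(both=lambda q:np.r_[rs(q).ravel(),rt(q).ravel()],scene=lambda q:rs(q).ravel(),top=lambda q:rt(q).ravel()).items():
        r=least_squares(g,[.52,.12,.15],x_scale=.01,loss="soft_l1"); print(D,nm,r.x.round(4),round(r.cost,2),"hook",W(r.x,(32,50,130))[0].round(4))
        if D==242 and nm=="both": q=r.x
np.save("q.npy",q)
out=[]
for n,o,(w,h) in (("scene",(218,210),(100,38)),("top",(235,190),(100,37))):
    im=cv2.cvtColor(C[n]["img"],cv2.COLOR_RGB2BGR)[o[1]:o[1]+h,o[0]:o[0]+w]; im=cv2.resize(im,None,fx=8,fy=8,interpolation=cv2.INTER_CUBIC)
    for P,c in [([(52,114,150),(52,-114,150)],(0,255,0)),([(0,114,146),(0,-114,146)],(0,255,0)),([(26,31,128),(26,69,128),(38,69,128),(38,31,128),(26,31,128)],(0,0,255)),([(14,31,130),(14,69,130),(14,69,142),(14,31,142),(14,31,130)],(255,0,255)),([(4,-15,125),(4,-85,125),(10,-85,125),(10,-15,125)],(255,0,0))]:
        cv2.polylines(im,[((proj(n,W(q,P))-o)*8+3.5).astype(int).reshape(-1,1,2)],False,c,1)
    out.append(im)
cv2.imwrite("pics/z.png",np.vstack(out))
E
python3 fit2.py
```

```text
242 both [0.5165 0.1238 0.1525] 5.7 hook [0.5405 0.1781 0.13  ]
242 scene [0.5164 0.122  0.155 ] 3.03 hook [0.5403 0.1764 0.13  ]
242 top [0.5159 0.1259 0.1498] 1.33 hook [0.5401 0.1801 0.13  ]
230 both [0.5215 0.1245 0.1559] 10.69 hook [0.5454 0.1788 0.13  ]
230 scene [0.5198 0.123  0.1512] 5.36 hook [0.5439 0.1772 0.13  ]
230 top [0.521  0.1257 0.1598] 4.27 hook [0.5446 0.1801 0.13  ]
```

View pics/z.png

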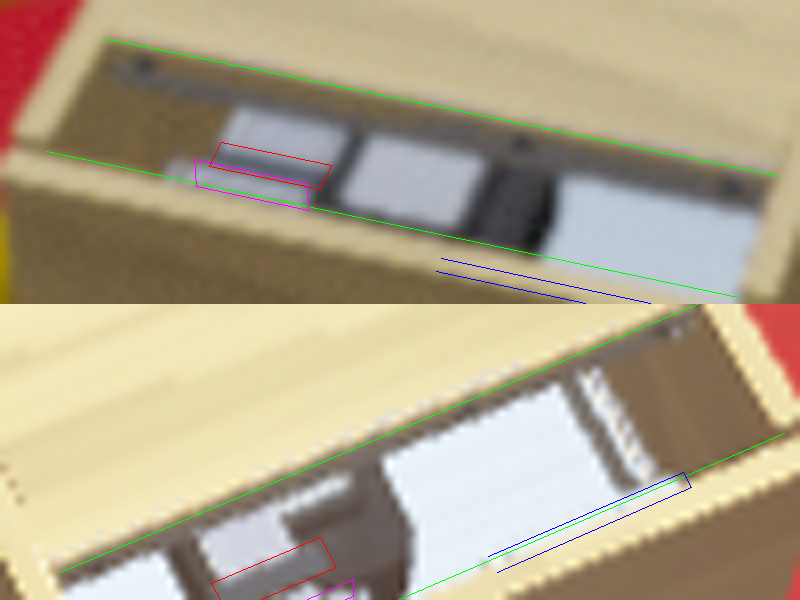

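The predicted bar (red) lies on the grey bar in both views and the edges agree within about 2 mm. Heights and reach (0.57 m) are also plausible. Next: close the gripper, go above the bar and press under force guard.

```bash
cat > h.py <<'E'
from rig import *
import numpy as np, cv2
from fit import W
q=np.load("q.npy"); c,s=np.cos(q[2]),np.sin(q[2])
A=np.array([[c,s,0],[s,-c,0],[0,0,-1]])
P=lambda x,y,z:W(q,(x,y,z))[0]
L=np.array([[c,s,0],[-s,c,0],[0,0,1]])
def st(m=""):
    o=observe(); print(m,"t",round(o["t"],2),"loc",(L@(o["ee_pos"]-P(0,0,0))*1000).round(1),"F",(L@o["wrist_force"]).round(1),"g",round(o["grip_width"],3)); return o
def shot(name,n="scene"):
    cv2.imwrite(f"pics/{name}.png",cv2.cvtColor(read_camera(n)["img"],cv2.COLOR_RGB2BGR))
E
python3 - <<'E'
from h import *
gripper_close(); move_to(P(32,50,190),A); st("above")
movel(P(32,50,140),max_speed=.1); st("near")
print(movel(P(32,50,128),max_speed=.03,f_stop=14)); st()
print(movel(P(32,50,121.5),max_speed=.03,f_stop=18)); st()
E
```

```text
above t 2.77 loc [ 32.2  50.6 190.1] F [ 0.9 -0.4 -0.3] g 0.0
near t 3.42 loc [ 32.3  50.3 140.3] F [0.3 0.9 0.5] g 0.0
False
 t 3.98 loc [ 32.6  50.2 128.5] F [0.5 0.2 4.2] g -0.0
False
 t 4.34 loc [ 32.6  50.2 122.6] F [-1.5  0.7  8.9] g 0.0
```

Run:
```python
from h import *
for x,z in ((24,121),(14,122),(4,123.5),(-2,124.5)):
    print(movel(P(x,50,z),max_speed=.05,f_stop=30)); st()
shot("draw","scene")
```

```text
False
 t 4.65 loc [ 25.4  50.3 122.7] F [ 1.6 -1.1  9.8] g -0.0
False
 t 5.0 loc [ 15.2  50.3 123.7] F [-0.3  0.  10.1] g 0.0
False
 t 5.35 loc [  4.6  50.3 124.8] F [0.1 0.9 8.6] g -0.0
False
 t 5.62 loc [ -1.7  50.3 125.6] F [-1.   1.2  7.8] g 0.0
```

View pics/draw.png

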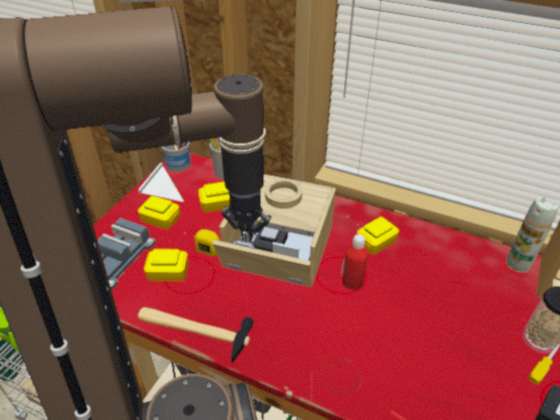

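The front, top edge from (217,245) to (308,278), has tipped towards the robot and clear of the locker sides. I'll draw a few mm more, lift off and let it fall.

Run:
```python
from h import *
movel(P(-7,50,125.5),max_speed=.05,f_stop=30); st()
movel(P(-5,50,200),max_speed=.15); st()
move_to(P(31,-50,190),A); pause(2.5); st()
shot("open","scene")
```

```text
t 5.92 loc [ -7.   50.3 126.3] F [-1.3  2.   7.9] g -0.0
 t 6.58 loc [ -5.8  49.8 198.9] F [-0.5 -0.6 -1. ] g 0.0
 t 9.58 loc [ 31. -50. 190.] F [-0.3 -0.4  0.3] g -0.0
```

View pics/open.png

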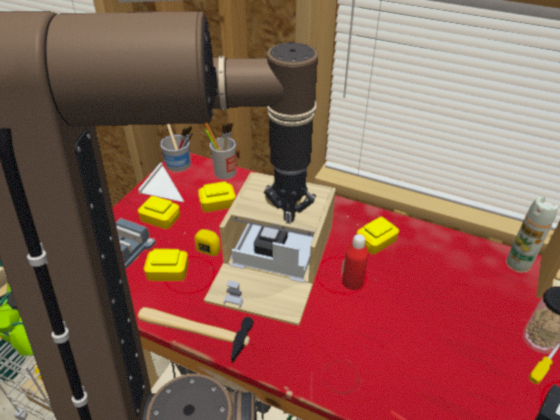

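The front lies flat, far edge (207,300) to (302,318), with the hook standing at (233,290) and the tab at (287,255) on the tray still home. I'll wait a little, then hook the finger behind the tab and pull.

Run:
```python
from h import *
pause(1.5)
movel(P(31,-50,140),max_speed=.12)
r=movel(P(31,-50,103),max_speed=.06,f_stop=8); st(r)
if not r:
    r=movel(P(-45,-50,103),max_speed=.06,f_stop=20); st(r)
    r=movel(P(-72,-50,103),max_speed=.03,f_stop=15); o=st(r)
    x=(L@(o["ee_pos"]-P(0,0,0))*1000)[0]
    movel(P(x+9,-50,103),max_speed=.05); st()
    movel(P(x+9,-50,220),max_speed=.15); st()
    move_to(P(60,50,260),A); shot("tray","scene")
```

```text
False t 12.47 loc [ 31.2 -50.  103.1] F [-0.3 -0.2  0.4] g 0.0
False t 13.88 loc [-45.3 -50.2 102.7] F [ 1.1 -0.4  0.2] g -0.0
True t 14.48 loc [-59.9 -49.5 103.5] F [ 1.3 -0.3  0.6] g 0.0
 t 14.81 loc [-51.  -50.1 102.7] F [0.2 0.4 0.3] g 0.0
 t 15.74 loc [-51.6 -50.1 219.1] F [-0.1  0.5 -0.5] g -0.0
```

View pics/tray.png

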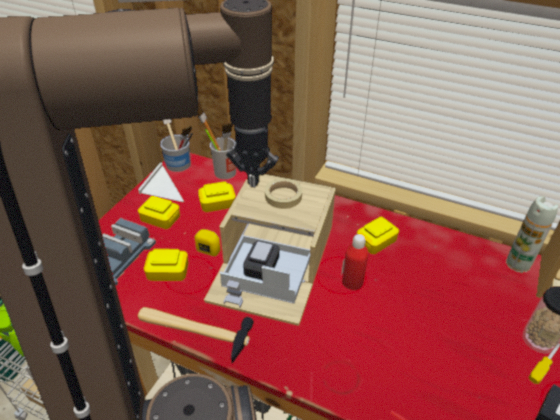

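The tray is out, with the tab at about (278,277) and the battery in it; nothing else has moved. The pull stopped at x=-60 where I expected -64, so I'll pull again with more force to check it is at its stop.

Run:
```python
from h import *
move_to(P(-48,-50,190),A)
r=movel(P(-48,-50,103),max_speed=.1,f_stop=8); st(r)
if not r:
    r=movel(P(-75,-50,103),max_speed=.025,f_stop=25); o=st(r)
    x=(L@(o["ee_pos"]-P(0,0,0))*1000)[0]
    movel(P(x+8,-50,103),max_speed=.05)
    movel(P(x+8,-50,220),max_speed=.15); st()
    from fit import proj
    c=read_camera("scene"); im=cv2.cvtColor(c["img"],cv2.COLOR_RGB2BGR)[200:330,195:345]
    im=cv2.resize(im,None,fx=4,fy=4,interpolation=cv2.INTER_CUBIC)
    for t,col in ((85,(0,255,0)),(75,(0,0,255))):
        cv2.polylines(im,[((proj("scene",W(q,[(4-t,-15,125),(4-t,-85,125)]))-[195,200])*4+1.5).astype(int).reshape(-1,1,2)],False,col,1)
    cv2.imwrite("pics/fin.png",im)
```

```text
False t 18.17 loc [-47.5 -49.8 103.5] F [-0.2 -0.1 -0.5] g -0.0
True t 18.87 loc [-59.8 -49.  104.3] F [ 2.1 -0.2  1.5] g -0.0
 t 20.12 loc [-52.5 -50.1 219. ] F [-0.5  0.2 -0.4] g -0.0
```

View pics/fin.png

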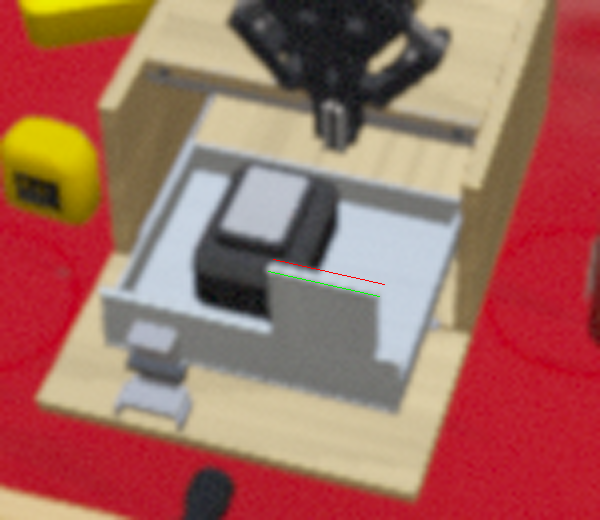

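The tab's top front edge lies on the green 85 mm line and the pull hit the same hard stop at x=-60, so the tray is fully out. The battery is in the tray, the front is flat and the gripper is clear.

Run:
```python
from h import *
movel(P(-52,-50,260)); pause(.5); print(close_job())
```

```text
the job is handed in; nothing more can be done
None
```

The job is handed in after about 21 s of robot time: the front lies open flat, the tray is out to its stop with the battery still in it, and the camera views show nothing else moved; no verdict was returned.

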